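# Let the bag hoist down to crank level and prove its pawl

## Robot

A 7-joint arm with a two-finger parallel gripper is mounted at the origin on the work surface. World frame = base frame: x ahead of the robot, y to its left, z up, the work surface at z = 0. Lengths are in m, angles in rad, forces in N, time in s.
With the tool pointing down it reaches from about 0.425 to 0.875 m from the base axis. Payload 8.4 kg.
Tool frame: the origin (TCP) lies midway between the tips of the shut fingers; the grasp point (between the pads) lies 19 mm behind it (env.pinch_z is the distance from the TCP to the grasp point, in m); y points along the fingers, z is the direction in which the jaws open and shut, and the axes are right-handed (so a half turn about y gives the same grasp; the last joint's range is limited). The gripper opens to 87 mm and grips with 3 to 60 N. Pads are 19 mm wide; open, the fingers measure 117 mm over their backs; the gripper's body (75 mm by 190 mm) begins 51 mm behind the grasp point.
Start: joints at [-1.266, 0.333, 0.04, 1.465, -0.013, 1.343, -0.059], TCP at [0.255, 0.598, 0.223] pointing down, gripper open.
Joint ranges: [-2.58, 2.58], [-0.38, 2.09], [-1.3, 1.39], [0.25, 2.4], [-1.5, 4.64], [0.08, 2.09], [-2.65, 2.65]. Speed limits (rad/s): [2.22, 2.22, 2.79, 2.79, 3.14, 3.14, 3.14].

## Interface

Orientations are given as a unit quaternion [w, x, y, z].
In Python, from rig import env, optics, ticket gives the robot as it stands. The module is installed in compiled form; this text tells all that it offers.
- The arm moves only by the tool carry_out, never from a script. Its argument "commands" is a list of rows, each a list of 5 numbers: the shift along the tool's x, y, z in cm, then the turn about the tool's y in degrees, then the opening, from 0 (shut) to 1 (fully open). A call has 1 to 8 rows; each row is the pose to reach, as a shift and turn from the pose measured when the call began, along the tool's axes at that moment; what a row does not reach only later rows make up. A row lasts 1/8 s, in which the tool goes at most 62.5 mm and 10.7 degrees, less where a joint would pass 70% of its speed; a pose out of reach is approached as far as the arm can. A call with a gripper value outside its range is refused whole. The fingers move at their own pace and stop on an object; "newtons" is the grip in N (left out, the last holds). Time passes only in rows, so rows that repeat a pose let the fingers close. It gives the time, the measured TCP pose, the force and the opening at its end, in the units of the state.
- env.read_state(): the state, without advancing time (a new reading comes with each control period).
- optics.snapshot(name): name is "scene" or "top"; returns a dict with "frame" (384x512x3 uint8, red, green, blue), "depth" (384x512 float32, m along the optical axis (not along the pixel's ray), 0 where there is no reading), "fov_y" (degrees; the focal length in pixels is half the picture's height over the tangent of half this angle, whatever the lens; pixels are square), "cx", "cy" (the principal point, pixels), "R" (3x3) and "t" (3): a world point X has camera coordinates R X + t. Camera axes: x right, y down, z forward; pixel columns grow to the right and rows downward; lengths in m; the calibration is good to about 2 mm. A picture is of the moment at which its call begins.
- ticket.sign_off(): hands the job in, once; it reports no verdict.
The state is a dict: "clock": time; "qpos": joint angles; "dq": joint speeds; "tau": joint torques, N m; "eef_pos": TCP position; "tcp_rot": TCP orientation; "force": force on the tool from outside, world axes, zero at the start; "wrist_torque": the same for the moment, N m; "opening": finger opening in m.
Only numpy, scipy, OpenCV 4.12 (cv2) and the standard library are available. Lean on these libraries where they do the work, as an engineer would, in place of code of your own. Each camera call takes 0.05 s, during which the arm holds its last target.

## Task

Let the bag hoist's winch down until its crank stands level, pointing out of the winch's front: take the pawl by its upright lug, ease it clear of the ratchet wheel without wrenching it against its stop pin, hold it up while the drum turns back by itself, and let it drop so that it catches the drum with the crank level. Then prove that the pawl holds by pressing down on the crank's black grip with about 12 N for a good second (clearly more than 8 N, well under 18 N), and let go. Leave the loose things on the bench where they lie.

Things in the scene. Friction and masses are not known exactly. Their poses are not given: they have to be found in the camera images.
- winch: Grey hand winch bolted to the bench. Origin: centre of the underside of its base plate (215 x 150 x 8 mm); x points to its back, -x is its front, y to its crank side, z up. Shaft along y, 120 mm up. Right side plate (y -40 mm) rises to 204 mm in front, sloping to 142 mm behind; sheet guard over the drum to 170 mm. The line leaves underneath, unseen, and carries a steady light load.
- drum (a joint): Turn of drum, ratchet wheel and crank together, rad, growing as it pays out: 0 crank straight up, 1.571 crank level to the front (-x). The 12 teeth hold it at multiples of 0.524, 1.571 among them. With the pawl up, load and drag brake turn it at about 0.25 rad/s. In the first 2.5 s it may run on to its tooth. To be caught at 1.571, let the pawl go at 1.15 to 1.40.
- pawl (a joint): Lift of the pawl, rad: 0 seated in a tooth (reads -0.02 to 0), clear of the teeth from 0.13, arm on its stop pin at 0.23. A spring and its weight drop it when let go. Breaking out under load takes 8 to 12 N up at the lug, holding it up about 6 N; at the stop the pull climbs steeply. The fingers give and slip: the pawl lags the hand's arc by up to 0.05 rad.
- pawl_lug (a point): Point in the dark steel lug standing on the pawl's tip, over the ratchet wheel (104 mm across, 10 mm thick, winch y -57 mm). Lug 24 (x) x 12 (y) x 42 (z) mm; the point lies on its centre line 15 mm below its top. Grip it across y. It swings about the pawl's pin (along y, at winch x -78, y -57, z 178 mm): seated it is 74 mm behind and 32 mm above the pin, and goes up and forward.
- pawl_stop: Steel stop pin, 8 mm thick and 28 mm long, standing out of the right side plate over the pawl's arm 22 mm behind the pawl's pin; origin at its root. About 7 N of pull at the lug beyond the holding force strains it too far.
- crank_grip (a point): Middle of the crank's black grip: a cylinder 27 mm thick and 76 mm long along winch y (y 70 to 146 mm), 85 mm from the shaft axis; 120 mm above the bench when the crank is level. With the pawl seated it is a rigid rest against downward pressure: half a millimetre more or less of the hand is worth several newtons.
- spanner_mid (a point): Loose: steel spanner, 170 mm long, 8 mm thick, on the bench in front of the winch; point at its middle.
- carabiner_mid (a point): Loose: steel snap hook, oval 105 x 45 mm, 9 mm thick, in front of the winch's crank side; point at its middle.
- bar_collar_mid (a point): Loose: barbell collar, ring 68 mm across with a 30 mm lever, 32 mm high, beside the ratchet wheel; point at the ring's middle.
- dumbbell_a_mid (a point): Loose: 1 kg hex dumbbell, 170 mm long, 52 mm high, right side of the bench; point at its middle.
- dumbbell_b_mid (a point): Loose: the other 1 kg hex dumbbell, same size; point at its middle.
- flask_mid (a point): Loose: steel drinking flask, 72 mm thick, 210 mm high, left side of the bench; point half-way up.
- tape_roll_mid (a point): Loose: roll of pale tape lying flat, 72 mm across, 38 mm high, left side; point at its middle.

How it is judged:
On the way, in this order (a step that is already met when the one before it is completed fails the run):
1. the pawl is lifted clear and held by the fingers while the drum turns back (value of joint pawl above 0.1 rad and contact force between the fingers and pawl above 0.5 N and velocity of joint drum above 0.08 rad/s), for 0.3 s.
2. the pawl is let go and has caught the drum with the crank level to the front (value of joint pawl below 0.03 rad and value of joint drum between 1.45 and 1.69 rad and velocity of joint drum between -0.03 and 0.03 rad/s and contact force between the fingers and pawl below 0.1 N), for 0.3 s.
3. the crank is pressed back onto the seated pawl with more than 8 N (value of joint pawl below 0.03 rad and value of joint drum between 1.45 and 1.69 rad and contact force between the fingers and drum above 8 N), for 0.8 s.
At the end, for the whole second after the job is handed in: the pawl is seated (below 0.03 rad) and the drum stands still, caught at 1.571 rad within 0.12 rad, so that the crank is level to the front (value of joint pawl below 0.03 rad and value of joint drum between 1.45 and 1.69 rad and velocity of joint drum between -0.03 and 0.03 rad/s); the robot touches nothing.
It fails at once if the pawl is wrenched against its stop pin (contact force between pawl and pawl_stop above 25 N).
It fails at once if the crank is pressed with more than 18 N (contact force between the fingers and drum above 18 N).
It fails at once if a loose thing on the bench is shifted by more than 25 mm (distance of any of spanner_mid, carabiner_mid, bar_collar_mid, dumbbell_a_mid, dumbbell_b_mid, flask_mid, tape_roll_mid from where it was at the start of the episode above 0.025 m).
It also fails if it takes over 67 s, if anything falls off the work surface, if the arm or the gripper's body presses on something with over 40 N, if the wrist force passes 120 N, or if a joint passes its speed limit or range.

## Working session

There is one attempt and no reset: what is moved stays moved. The work goes in short steps, Python scripts to look and compute and a tool call to move; the robot and the scene stay as the last step left them, time stands still between calls to the robot, and variables do not carry over. Pictures are saved under pics/ and viewed, and the job is handed in when it is done.

Besides the shell and the picture viewer there is one more tool, called after "Request:" as name(argument=value, ...), one argument or row to a line, values as JSON. carry_out: Moves the arm, as the interface text tells. Its arguments: {"type":"object","properties":{"commands":{"type":"array","items":{"type":"array","items":{"type":"number"}}},"newtons":{"type":"number"}},"required":["commands"]}

```bash
mkdir -p pics; ls; python3 - <<'E'
from rig import env, optics, ticket
import cv2,numpy as np
s=env.read_state()
for k,v in s.items(): print(k,np.round(v,4))
print(env.pinch_z)
for n in("scene","top"):
    d=optics.snapshot(n); cv2.imwrite(f"pics/{n}0.png",d["frame"][:,:,::-1]); np.savez(f"{n}0.npz",**d)
    print(n,d["fov_y"],d["cx"],d["cy"],d["R"].round(3).tolist(),d["t"].round(3))
E
```

```text
pics
clock 0.0
qpos [-1.2662  0.3339  0.0399  1.4663 -0.0134  1.3433 -0.0584]
dq [ 0.0004  0.0005 -0.0018 -0.0003  0.0004 -0.0005  0.0011]
tau [-2.00000e-04 -6.56357e+01  1.33510e+00 -4.03810e+01 -5.98000e-02
  4.46000e-02  2.00000e-04]
eef_pos [0.2552 0.5973 0.2217]
tcp_rot [-0.6922  0.6933 -0.1419  0.1417]
force [-0.9168  0.4994  0.6804]
wrist_torque [ 0.0037 -0.0446  0.0167]
opening 0.0868
0.0187
scene 50.41259249068163 258.0612418421112 194.74338647171948 [[-0.308, 0.951, 0.002], [0.723, 0.236, -0.649], [-0.618, -0.198, -0.761]] [ 0.165 -0.296  1.768]
top 47.1145373130233 252.5210379281937 193.10089920261447 [[-0.008, -1.0, -0.001], [-0.985, 0.008, -0.17], [0.17, 0.0, -0.985]] [0.022 0.537 1.207]
```

View pics/scene0.png

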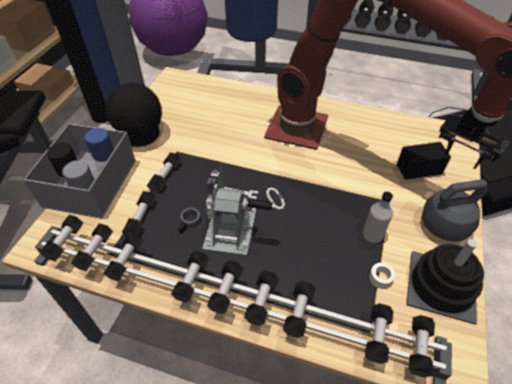

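View pics/top0.png

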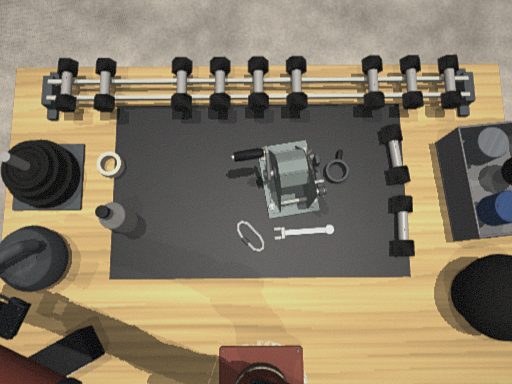

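```bash
cat > h.py <<'E'
import numpy as np,cv2
def load(n): return dict(np.load(n))
def f(d): return 0.5*d["frame"].shape[0]/np.tan(np.radians(float(d["fov_y"]))/2)
def pts(d):
    z=d["depth"]; F=f(d); v,u=np.mgrid[:z.shape[0],:z.shape[1]]
    c=np.stack([(u-d["cx"])/F*z,(v-d["cy"])/F*z,z],-1)
    return (c-d["t"])@d["R"]   # R^T (c-t)
def ray(d,u,v,h):
    F=f(d); r=np.array([(u-d["cx"])/F,(v-d["cy"])/F,1.])@d["R"]; o=-d["t"]@d["R"]
    return o+r*(h-o[2])/r[2]
def proj(d,X):
    c=d["R"]@np.asarray(X)+d["t"]; F=f(d); return c[:2]/c[2]*F+[d["cx"],d["cy"]]
E
python3 - <<'E'
from h import *
a=load("top0.npz");b=load("scene0.npz")
im=a["frame"][120:260,220:350,::-1]; cv2.imwrite("pics/tz.png",cv2.resize(im,None,fx=4.2,fy=4.2,interpolation=cv2.INTER_CUBIC))
im=b["frame"][160:260,170:300,::-1]; cv2.imwrite("pics/sz.png",cv2.resize(im,None,fx=6,fy=6,interpolation=cv2.INTER_CUBIC))
P=pts(a)
for v in range(136,222,6): print(v,[tuple((P[v,u]*1000).round().astype(int)) if a["depth"][v,u]>0 else 0 for u in (240,256,270,285,300,310,318,322)])
E
```

```text
136 [(np.int64(720), np.int64(54), np.int64(0)), (np.int64(719), np.int64(6), np.int64(2)), (np.int64(719), np.int64(-36), np.int64(1)), (np.int64(719), np.int64(-82), np.int64(0)), (np.int64(719), np.int64(-127), np.int64(-2)), (np.int64(717), np.int64(-157), np.int64(5)), (np.int64(718), np.int64(-181), np.int64(0)), (np.int64(718), np.int64(-193), np.int64(0))]
142 [(np.int64(701), np.int64(54), np.int64(2)), (np.int64(701), np.int64(6), np.int64(-1)), (np.int64(701), np.int64(-36), np.int64(1)), (np.int64(701), np.int64(-82), np.int64(-3)), (np.int64(699), np.int64(-126), np.int64(3)), (np.int64(699), np.int64(-156), np.int64(3)), (np.int64(700), np.int64(-181), np.int64(0)), (np.int64(700), np.int64(-193), np.int64(-2))]
148 [(np.int64(682), np.int64(54), np.int64(4)), (np.int64(681), np.int64(6), np.int64(4)), (np.int64(679), np.int64(-35), np.int64(13)), (np.int64(679), np.int64(-80), np.int64(11)), (np.int64(655), np.int64(-115), np.int64(94)), (np.int64(641), np.int64(-137), np.int64(143)), (np.int64(681), np.int64(-180), np.int64(1)), (np.int64(680), np.int64(-191), np.int6
[... 3794 characters left out ...]
 np.int64(4)), (np.int64(483), np.int64(8), np.int64(3)), (np.int64(481), np.int64(-32), np.int64(13)), (np.int64(481), np.int64(-76), np.int64(11)), (np.int64(482), np.int64(-121), np.int64(2)), (np.int64(482), np.int64(-150), np.int64(-3)), (np.int64(481), np.int64(-173), np.int64(2)), (np.int64(481), np.int64(-185), np.int64(1))]
220 [(np.int64(465), np.int64(55), np.int64(4)), (np.int64(465), np.int64(8), np.int64(3)), (np.int64(465), np.int64(-33), np.int64(1)), (np.int64(465), np.int64(-77), np.int64(0)), (np.int64(464), np.int64(-120), np.int64(6)), (np.int64(464), np.int64(-149), np.int64(4)), (np.int64(464), np.int64(-173), np.int64(1)), (np.int64(464), np.int64(-184), np.int64(1))]
```

View pics/tz.png

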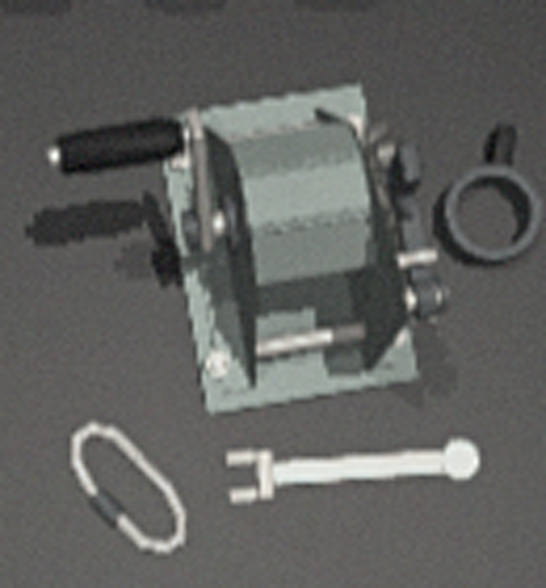

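View pics/sz.png

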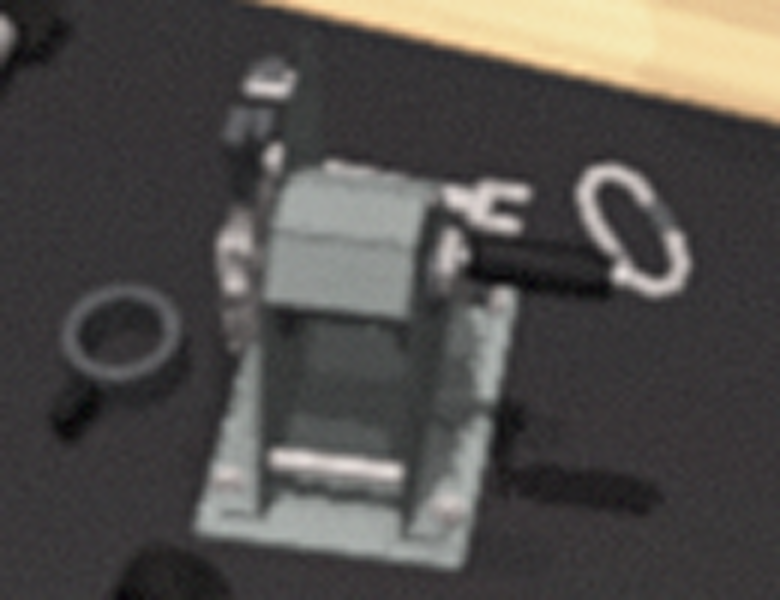

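```bash
python3 - <<'E'
from h import *
a=load("top0.npz");b=load("scene0.npz")
P=pts(a); Q=pts(b)
# plate corners
C=[(210,412),(415,380),(362,85),(165,112)]
W=[ray(a,220+(u+.5)/4.2-.5,120+(v+.5)/4.2-.5,.008)[:2] for u,v in C]
W=np.array(W); print((W*1000).round(1)); 
print([np.linalg.norm(W[i]-W[(i+1)%4]).round(4) for i in range(4)], W.mean(0), np.degrees(np.arctan2(*(W[3]-W[0])[::-1])),np.degrees(np.arctan2(*(W[2]-W[1])[::-1])))
S=[(193,530),(465,568),(520,290)]
S=[ray(b,170+(u+.5)/6-.5,160+(v+.5)/6-.5,.008)[:2] for u,v in S]; print((np.array(S)*1000).round(1))
# grip and lug points
for n,p,rect in(("top",P,a),("scene",Q,b)):
    z=p[...,2]; x=p[...,0]; y=p[...,1]; dd=rect["depth"]>0
    m=dd&(z>.15)&(y>-.025)&(y<.12)&(x>.45)&(x<.7); q=p[m]; print(n,"grip",m.sum(),q.mean(0).round(3),q.min(0).round(3),q.max(0).round(3))
    m=dd&(z>.205)&(y<-.1)&(y>-.2)&(x>.45)&(x<.7); q=p[m]; print(n,"lug",m.sum(),q.mean(0).round(3),q.min(0).round(3),q.max(0).round(3))
    vv,uu=np.nonzero(m); print(np.c_[uu,vv,(q*1000).round()].astype(int).tolist())
E
```

```text
[[ 470.9  -31.4]
 [ 492.  -173.8]
 [ 704.3 -143.1]
 [ 685.6   -2.5]]
[np.float64(0.144), np.float64(0.2145), np.float64(0.1419), np.float64(0.2166)] [ 0.58820867 -0.08770812] 7.658873666988714 8.22682134167052
[[ 706.7 -141.5]
 [ 683.4    9.4]
 [ 489.4  -22.3]]
top grip 397 [0.608 0.018 0.2  ] [ 0.58  -0.023  0.154] [0.632 0.069 0.21 ]
top lug 68 [ 0.583 -0.141  0.219] [ 0.509 -0.15   0.205] [ 0.604 -0.133  0.229]
[[316, 154, 604, -140, 221], [317, 154, 604, -143, 223], [318, 154, 603, -145, 226], [315, 155, 601, -137, 225], [316, 155, 599, -139, 229], [317, 155, 601, -142, 224], [318, 155, 600, -145, 226], [314, 156, 600, -136, 220], [315, 156, 599, -137, 223], [316, 156, 598, -140, 225], [317, 156, 599, -143, 222], [318, 156, 598, -144, 226], [319, 156, 598, -147, 224], [314, 157, 597, -136, 218], [315, 157, 596, -137, 224], [316, 157, 596, -140, 222], [317, 157, 596, -143, 221], [318, 157, 596, -145, 223], [319, 157, 596, -147, 224], [313, 158, 598, -135, 205], [314, 158, 595, -136, 218], [315, 158, 594, -137, 222], [316, 158, 593, -139, 225], [317, 158, 594, -142, 222], [318, 158
[... 1887 characters left out ...]
 [212, 181, 586, -136, 213], [208, 182, 599, -143, 220], [209, 182, 602, -138, 225], [210, 182, 597, -137, 219], [211, 182, 597, -134, 220], [212, 182, 590, -134, 214], [208, 183, 607, -139, 225], [209, 183, 605, -137, 224], [210, 183, 605, -133, 224], [211, 183, 594, -135, 213], [212, 183, 590, -134, 208], [208, 184, 604, -141, 217], [209, 184, 603, -138, 217], [210, 184, 604, -134, 219], [211, 184, 599, -134, 214], [208, 185, 607, -140, 215], [209, 185, 604, -138, 213], [210, 185, 603, -135, 213], [211, 185, 601, -133, 212], [208, 186, 605, -141, 208], [209, 186, 605, -138, 209], [210, 186, 605, -135, 210], [211, 186, 602, -133, 207], [208, 187, 607, -141, 206], [210, 187, 607, -134, 208]]
```

```bash
cat >> h.py <<'E'
C0=np.array([.588,-.0865]); YAW=np.radians(8.2)
def w2(p): # world->winch
    p=np.asarray(p,float); c,s=np.cos(YAW),np.sin(YAW); d=p[...,:2]-C0
    return np.concatenate([np.stack([c*d[...,0]+s*d[...,1],-s*d[...,0]+c*d[...,1]],-1),p[...,2:]],-1)
def w1(p):
    c,s=np.cos(YAW),np.sin(YAW); x,y,z=p; return np.array([C0[0]+c*x-s*y,C0[1]+s*x+c*y,z])
from scipy.spatial.transform import Rotation as Ro
def rot(s): q=s["tcp_rot"]; return Ro.from_quat([q[1],q[2],q[3],q[0]]).as_matrix()
E
python3 - <<'E'
from h import *
from rig import env
a=load("top0.npz");b=load("scene0.npz")
for n,d in(("top",a),("scene",b)):
    w=w2(pts(d)); ok=d["depth"]>0
    for lo,hi in((-46,-36),(-63,-51),(-36,-25),(36,46)):
        print(n,lo,hi,[(x,int(1000*np.percentile(z,95))) for x in range(-100,80,10) for z in [w[ok&(abs(w[...,0]*1000-x)<5)&(w[...,1]*1000>lo)&(w[...,1]*1000<hi)][:,2]] if len(z)>2])
R=rot(env.read_state()); print(R.round(3))
s=env.read_state(); 
for nm,p in(("lug",(-.004,-.057,.210)),("grip",(-.085,.108,.12))):
    X=w1(p); print(nm,X.round(4),proj(a,X),proj(b,X), (R.T@(X-s["eef_pos"])*100).round(2))
yw=w1((0,1,0))-w1((0,0,0)); print("turn",yw, np.degrees(np.arctan2(yw@R[:,0],yw@R[:,2])))
E
```

```text
top -46 -36 [(-100, 168), (-90, 202), (-80, 204), (-70, 204), (-60, 203), (-50, 202), (-40, 199), (-30, 190), (-20, 188), (-10, 179), (0, 172), (10, 167), (20, 159), (30, 159), (40, 150)]
top -63 -51 [(-100, 13), (-90, 188), (-80, 192), (-70, 189), (-60, 201), (-50, 197), (-40, 188), (-30, 187), (-20, 216), (-10, 226), (0, 226), (10, 224), (20, 160), (30, 163), (40, 143), (50, 142), (70, 20)]
top -36 -25 [(-100, 11), (-90, 10), (-80, 41), (-70, 46), (-60, 11), (-50, 146), (-40, 155), (-30, 165), (-20, 172), (-10, 172), (0, 173), (10, 173), (20, 171), (30, 164), (40, 156), (50, 147), (70, 72)]
top 36 46 [(-100, 11), (-90, 37), (-80, 58), (-70, 89), (-60, 119), (-50, 148), (-40, 154), (-30, 161), (-20, 167), (-10, 170), (0, 169), (10, 172), (20, 166), (30, 156), (40, 152), (50, 123), (60, 99), (70, 71)]
scene -46 -36 [(-90, 204), (-80, 205), (-70, 205), (-60, 203), (-50, 202), (-40, 200), (-30, 191), (-20, 183), (0, 175), (10, 164), (20, 156), (50, 136), (60, 112), (70, 85)]
scene -63 -51 [(-80, 191), (-70, 192), (-60, 197), (-50, 198), (-40, 185), (-30, 187), (-20, 121), (-10, 223), (0, 225), (10, 224), (20, 163), (30, 159), (40, 139), (50, 141), (60, 14), (70, 16)]
scene -36 -25 [(-90, 199), (-80, 168), (-70, 195), (-60, 197), (-50, 197), (-40, 184), (-30, 187), (-20, 177), (-10, 177), (0, 172), (10, 168), (20, 169), (30, 162), (40, 152), (50, 148), (60, 109), (70, 83)]
scene 36 46 [(-60, 102), (-50, 104), (-40, 144), (-30, 157), (-20, 168), (-10, 167), (0, 169), (10, 168), (20, 166), (30, 158), (40, 149), (50, 137), (60, 111), (70, 81)]
[[ 0.92  -0.     0.393]
 [-0.393 -0.001  0.92 ]
 [ 0.    -1.    -0.001]]
lug [ 0.5922 -0.1435  0.21  ] [316.75988318 159.7870428 ] [208.94928918 182.51220144] [ 60.09   1.26 -54.88]
grip [0.4885 0.0083 0.12  ] [256.17308283 206.43714265] [264.94781078 189.11773091] [ 44.59  10.25 -44.99]
turn [-0.14262893  0.98977623  0.        ] -31.33904561879829
```

Request:
carry_out(
  commands=[
    [0, -6, 0, 0, 0.5],
    [0, -12, 0, 0, 0.5],
    [6, -12, -5.5, -10, 0.5],
    [12, -12, -11, -20, 0.5],
    [18, -12, -16.5, -31.3, 0.5],
    [24, -12, -22, -31.3, 0.5],
    [30, -12, -27.5, -31.3, 0.5],
    [36, -12, -33, -31.3, 0.5],
  ],
  newtons=30,
)

```text
clock: 1.1
eef_pos: [0.4101, 0.2544, 0.342]
tcp_rot: [-0.705, 0.706, 0.05, -0.051]
force: [0.9, 0.3, 0.6]
opening: 0.0438
```

```bash
cat > st.py <<'E'
from h import *
from rig import env
s=env.read_state(); R=rot(s)
yw=w1((0,1,0))-w1((0,0,0))
print("t",s["clock"],"tcp",s["eef_pos"].round(4),"winch",w2(s["eef_pos"]).round(4),"F",s["force"].round(2),"op",round(float(s["opening"]),4),"dq",np.abs(s["dq"]).max().round(3))
print("turn",np.degrees(np.arctan2(yw@R[:,0],yw@R[:,2])).round(2)); print(R.round(3).tolist())
def to(p): print(p,(R.T@(w1(p)-s["eef_pos"])*100).round(2))
E
python3 - <<'E'
from st import *
to((-.002,-.057,.26)); to((-.002,-.057,.193))
E
```

```text
t 1.1 tcp [0.4101 0.2544 0.342 ] winch [-0.1275  0.3628  0.342 ] F [0.85 0.27 0.64] op 0.0438 dq 0.917
turn -0.04
[[0.99, -0.001, -0.142], [0.142, -0.001, 0.99], [-0.001, -1.0, -0.001]]
(-0.002, -0.057, 0.26) [ 12.58   8.24 -41.96]
(-0.002, -0.057, 0.193) [ 12.59  14.94 -41.95]
```

Request:
carry_out(
  commands=[
    [2, 0, -6, 0, 0.5],
    [4, 0, -12, 0, 0.5],
    [6, 0, -18, 0, 0.5],
    [8, 0, -24, 0, 0.5],
    [10, 2, -30, 0, 0.5],
    [12, 4, -36, 0, 0.5],
    [12.6, 6, -42, 0, 0.5],
    [12.6, 8, -42, 0, 0.5],
  ],
)

```text
clock: 2.1
eef_pos: [0.594, -0.1488, 0.2615]
tcp_rot: [-0.704, 0.707, 0.048, -0.049]
force: [0.0, 0.7, 0.2]
opening: 0.0435
```

Request:
carry_out(
  commands=[
    [0, 0, 0, 0, 0.5],
    [0, 0, 0, 0, 0.5],
  ],
)

```text
clock: 2.35
eef_pos: [0.5941, -0.1482, 0.2621]
tcp_rot: [-0.704, 0.707, 0.048, -0.049]
force: [0.5, 0.6, 0.2]
opening: 0.0433
```

```bash
python3 - <<'E'
from st import *
from rig import optics
to((-.002,-.057,.26)); to((-.002,-.057,.193))
for n,(r0,r1,c0,c1) in(("top",(110,240,230,360)),("scene",(110,240,150,300))):
    d=optics.snapshot(n); np.savez(n+"1.npz",**d)
    cv2.imwrite(f"pics/{n}1.png",cv2.resize(d["frame"][r0:r1,c0:c1,::-1],None,fx=4,fy=4,interpolation=cv2.INTER_CUBIC))
E
```

```text
t 2.35 tcp [ 0.5941 -0.1482  0.2621] winch [-0.0027 -0.062   0.2621] F [0.48 0.6  0.17] op 0.0433 dq 0.015
turn -0.36
[[0.991, -0.001, -0.136], [0.136, -0.004, 0.991], [-0.001, -1.0, -0.004]]
(-0.002, -0.057, 0.26) [0.07 0.21 0.5 ]
(-0.002, -0.057, 0.193) [0.08 6.91 0.52]
```

View pics/scene1.png

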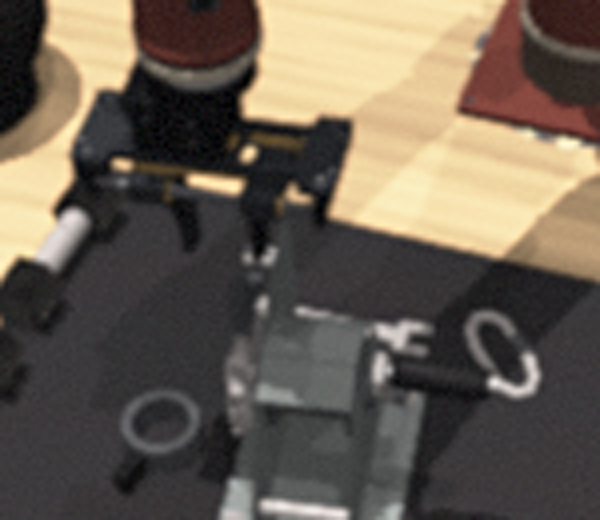

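View pics/top1.png

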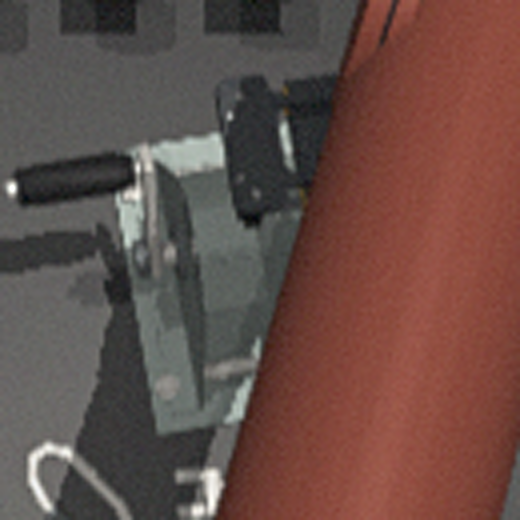

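```bash
python3 - <<'E'
from st import *
d=load("scene1.npz")
k=lambda X:((proj(d,X)-[150,110])*4).round(0)
for y in(-.0285,0,.0285): print("tip",y,k(s["eef_pos"]+R[:,2]*y), "up", k(s["eef_pos"]+R[:,2]*y-R[:,1]*.04))
for z in (.225,.21,.19): print(k(w1((-.004,-.057,z))))
im=d["frame"][150:200,180:250,::-1]; cv2.imwrite("pics/s1z.png",cv2.resize(im,None,fx=11,fy=11,interpolation=cv2.INTER_CUBIC))
for p in [(-.004,-.057,.225)]: print((proj(d,w1(p))-[180,150])*11)
print((proj(d,s["eef_pos"])-[180,150])*11)
E
```

```text
t 2.45 tcp [ 0.5945 -0.1476  0.2626] winch [-0.0022 -0.0614  0.2626] F [-1.04 -0.38  0.05] op 0.0436 dq 0.004
turn -0.29
[[0.99, 0.0, -0.138], [0.138, -0.003, 0.99], [0.0, -1.0, -0.003]]
tip -0.0285 [187. 239.] up [181. 201.]
tip 0 [223. 244.] up [218. 206.]
tip 0.0285 [260. 249.] up [256. 211.]
[234. 277.]
[236. 290.]
[238. 307.]
[313.67012545 321.70855827]
[284.2334804  231.23846955]
```

View pics/s1z.png

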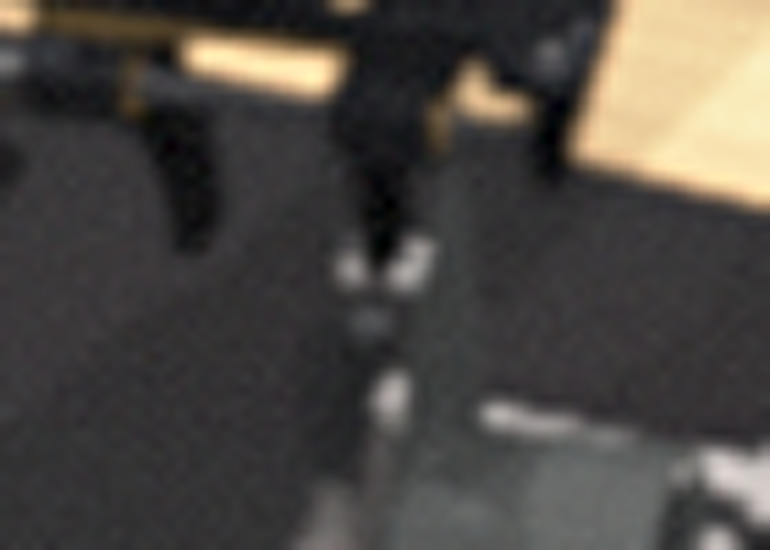

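```bash
python3 - <<'E'
from h import *
a=load("top0.npz");b=load("scene0.npz")
A=cv2.resize(a["frame"][140:200,290:335,::-1],None,fx=10,fy=10,interpolation=cv2.INTER_CUBIC)
B=cv2.resize(b["frame"][160:210,190:235,::-1],None,fx=10,fy=10,interpolation=cv2.INTER_CUBIC)
B=cv2.copyMakeBorder(B,0,100,0,0,cv2.BORDER_CONSTANT)
o=np.hstack([A,B]); o=np.clip(o.astype(float)*1.8,0,255).astype(np.uint8)
# predicted marks: lug top corners
for sx in(-.016,.008):
  for sy in(-.063,-.051):
    for d,o0,off in((a,(290,140),0),(b,(190,160),450)):
      q=(proj(d,w1((sx,sy,.225)))-o0+.5)*10; cv2.circle(o,(int(q[0])+off,int(q[1])),3,(0,0,255),-1)
cv2.imwrite("pics/lug.png",o)
E
```

```text
(no output)
```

View pics/lug.png

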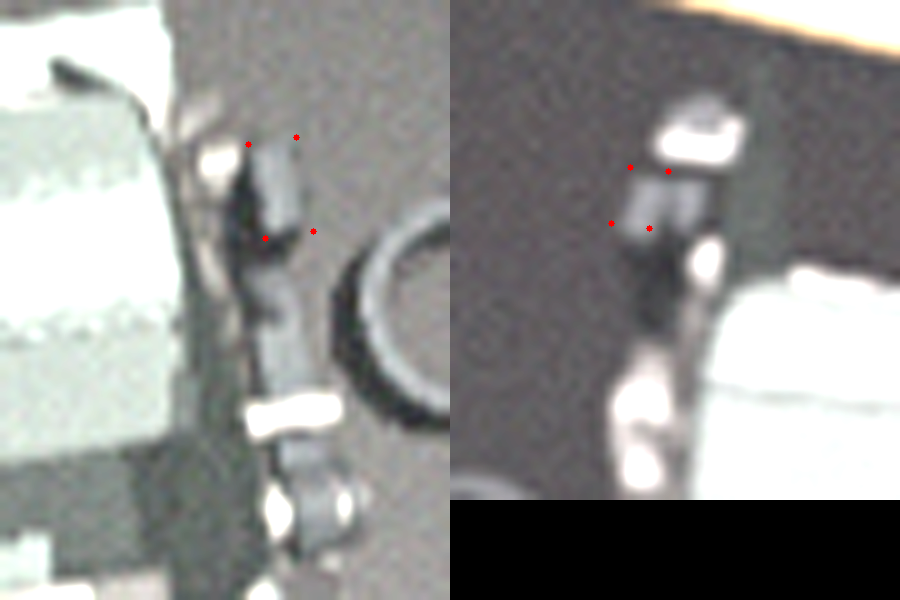

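```bash
sed -i 's/C0=np.array(.*/C0=np.array([.5885,-.085]); YAW=np.radians(8.3)/' h.py; python3 - <<'E'
from st import *
to((-.003,-.057,.193))
E
```

```text
t 2.45 tcp [ 0.5945 -0.1476  0.2626] winch [-0.0031 -0.0628  0.2626] F [-1.04 -0.38  0.05] op 0.0436 dq 0.004
turn -0.39
[[0.99, 0.0, -0.138], [0.138, -0.003, 0.99], [0.0, -1.0, -0.003]]
(-0.003, -0.057, 0.193) [0.   6.96 0.6 ]
```

Request:
carry_out(
  commands=[
    [0, 0, 0.6, -0.4, 0.5],
    [0, 2, 0.6, -0.4, 0.5],
    [0, 4, 0.6, -0.4, 0.5],
    [0, 5.5, 0.6, -0.4, 0.5],
    [0, 6.5, 0.6, -0.4, 0.5],
    [0, 7, 0.6, -0.4, 0.5],
    [0, 7, 0.6, -0.4, 0.5],
  ],
)

```text
clock: 3.32
eef_pos: [0.5938, -0.1418, 0.1927]
tcp_rot: [-0.704, 0.706, 0.051, -0.051]
force: [0.0, -0.0, 0.7]
opening: 0.0434
```

```bash
python3 - <<'E'
from st import *
from rig import optics
to((-.003,-.057,.193))
d=optics.snapshot("scene"); np.savez("scene2.npz",**d)
cv2.imwrite("pics/scene2.png",cv2.resize(d["frame"][150:220,180:280,::-1],None,fx=8,fy=8,interpolation=cv2.INTER_CUBIC))
E
```

```text
t 3.325 tcp [ 0.5938 -0.1418  0.1927] winch [-0.0029 -0.057   0.1927] F [ 0.04 -0.04  0.66] op 0.0434 dq 0.011
turn 0.02
[[0.989, 0.001, -0.145], [0.145, -0.003, 0.989], [0.0, -1.0, -0.003]]
(-0.003, -0.057, 0.193) [-0.01 -0.03  0.  ]
```

View pics/scene2.png

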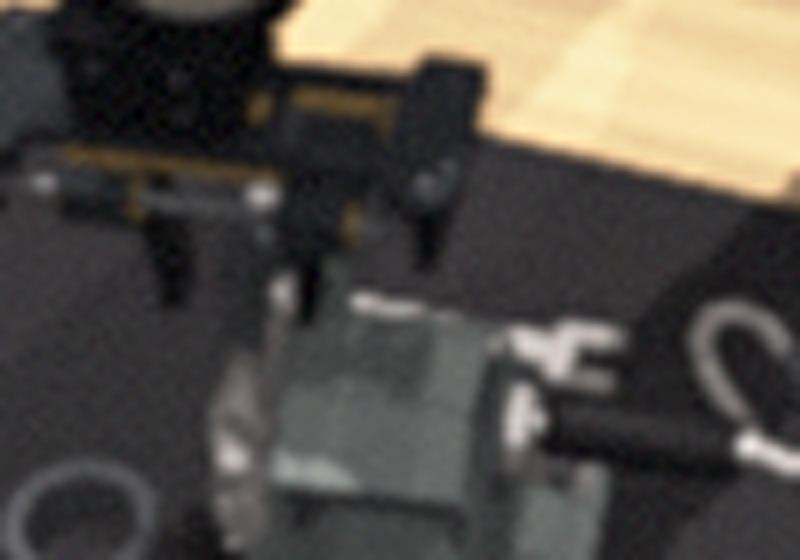

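Request:
carry_out(
  commands=[
    [0, 0, 0, 0, 0.0],
    [0, 0, 0, 0, 0.0],
    [0, 0, 0, 0, 0.0],
    [0, 0, 0, 0, 0.0],
    [0, 0, 0, 0, 0.0],
  ],
  newtons=30,
)

```text
clock: 4.0
eef_pos: [0.5941, -0.1424, 0.1931]
tcp_rot: [-0.704, 0.707, 0.052, -0.051]
force: [0.4, -2.1, 0.2]
opening: 0.012
```

```bash
cat >> st.py <<'E'
# arc: the grasp point carried about pin (-78,178); TCP targets in tool axes relative to now
def arc(th,base):
    # base: TCP winch pos at th=0; the pivoted point is the pinch point
    g=np.array([base[0]+.078,base[2]+env.pinch_z-.178]); c,s_=np.cos(th),np.sin(th)
    q=np.array([c*g[0]-s_*g[1],s_*g[0]+c*g[1]])-g
    return (base[0]+q[0],base[1],base[2]+q[1])
E
python3 - <<'E'
from st import *
b=w2(s["eef_pos"])
for t in(.05,.1,.15,.17,.19,.21): print(t,end=" "); to(tuple(arc(t,b)))
E
```

```text
t 4.0 tcp [ 0.5941 -0.1424  0.1931] winch [-0.0028 -0.0576  0.1931] F [ 0.4  -2.13  0.17] op 0.012 dq 0.001
turn 0.01
[[0.99, 0.001, -0.144], [0.144, -0.004, 0.989], [0.001, -1.0, -0.004]]
0.05 (np.float64(-0.004553784781906759), np.float64(-0.05764868868139985), np.float64(0.19682155899777878)) [-0.18 -0.37 -0.  ]
0.1 (np.float64(-0.006520869774354377), np.float64(-0.05764868868139985), np.float64(0.2004454476421324)) [-0.37 -0.73 -0.  ]
0.15 (np.float64(-0.008666615366754706), np.float64(-0.05764868868139985), np.float64(0.20396649409551557)) [-0.59 -1.09 -0.  ]
0.17 (np.float64(-0.00957375190924089), np.float64(-0.05764868868139985), np.float64(0.20534413634447007)) [-0.68 -1.22 -0.01]
0.19 (np.float64(-0.010508258038625588), np.float64(-0.05764868868139985), np.float64(0.2067033615528004)) [-0.77 -1.36 -0.01]
0.21 (np.float64(-0.011469759964916927), np.float64(-0.05764868868139985), np.float64(0.208043626048546)) [-0.87 -1.49 -0.01]
```

Request:
carry_out(
  commands=[
    [-0.18, -0.37, 0, 0, 0],
    [-0.37, -0.73, 0, 0, 0],
    [-0.5, -0.92, 0, 0, 0],
    [-0.62, -1.12, 0, 0, 0],
    [-0.62, -1.12, 0, 0, 0],
  ],
)

```text
clock: 4.62
eef_pos: [0.5884, -0.1434, 0.2037]
tcp_rot: [-0.704, 0.707, 0.052, -0.051]
force: [4.8, -3.1, -7.2]
opening: 0.0119
```

```bash
cat > look.py <<'E'
from st import *
from rig import optics
import sys
k=sys.argv[1]
B0=np.array([-.0028,-.0576,.1931])
p=w2(s["eef_pos"]); print("arc pos now: dx,dz mm",((p-B0)*1000).round(1))
for t in(.15,.16,.17,.18,.19,.2,.21): print(t,end=" "); to(tuple(np.round(arc(t,B0),4)))
o=[]
for n in("top","scene"):
    d=optics.snapshot(n); w=w2(pts(d)); ok=d["depth"]>0
    m=ok&(w[...,1]>.075)&(w[...,1]<.14)&(w[...,2]>.06)&(w[...,2]<.24)&(abs(w[...,0])<.12)
    # dark pixels only; surface centroid, pushed in along the view ray by ~ r*0.78
    m&=d["frame"].max(-1)<70
    q=w[m]; 
    if len(q)>10:
        cam=w2(-d["t"]@d["R"]); c=np.median(q,0); r=(c-cam); r[1]=0; r/=np.linalg.norm(r); c2=c+r*.0135*.8
        print(n,len(q),c2.round(4),"angle",np.arctan2(-c2[0],c2[2]-.12).round(3),"rad",np.hypot(c2[0],c2[2]-.12).round(4))
    o.append(cv2.resize(d["frame"][130:230,200:300,::-1] if n=="top" else d["frame"][140:240,190:290,::-1],None,fx=4,fy=4,interpolation=cv2.INTER_CUBIC))
cv2.imwrite(f"pics/{k}.png",np.hstack(o)); print("clock",env.read_state()["clock"])
E
python3 look.py L1
```

```text
t 4.625 tcp [ 0.5884 -0.1434  0.2037] winch [-0.0085 -0.0577  0.2037] F [ 4.82 -3.1  -7.22] op 0.0119 dq 0.004
turn 0.02
[[0.989, 0.002, -0.145], [0.145, -0.005, 0.989], [0.001, -1.0, -0.005]]
arc pos now: dx,dz mm [-5.7 -0.1 10.6]
0.15 (np.float64(-0.0087), np.float64(-0.0576), np.float64(0.204)) [-0.02 -0.03  0.01]
0.16 (np.float64(-0.0091), np.float64(-0.0576), np.float64(0.2046)) [-0.06 -0.09  0.01]
0.17 (np.float64(-0.0096), np.float64(-0.0576), np.float64(0.2053)) [-0.11 -0.16  0.01]
0.18 (np.float64(-0.0101), np.float64(-0.0576), np.float64(0.206)) [-0.16 -0.23  0.01]
0.19 (np.float64(-0.0105), np.float64(-0.0576), np.float64(0.2067)) [-0.2  -0.3   0.01]
0.2 (np.float64(-0.011), np.float64(-0.0576), np.float64(0.2074)) [-0.25 -0.37  0.01]
0.21 (np.float64(-0.0115), np.float64(-0.0576), np.float64(0.208)) [-0.3  -0.43  0.01]
top 254 [0.0366 0.1082 0.1955] angle -0.451 rad 0.0839
scene 181 [0.0381 0.1091 0.1955] angle -0.468 rad 0.0846
clock 4.725
```

View pics/L1.png

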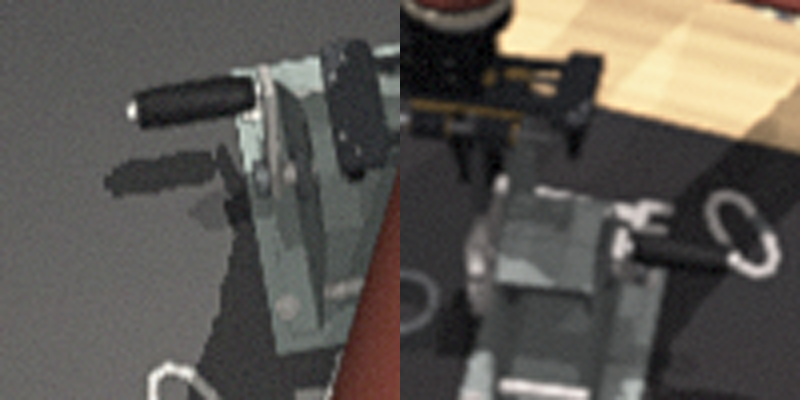

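Request:
carry_out(
  commands=[
    [-0.08, -0.14, 0, 0, 0],
    [-0.14, -0.22, 0, 0, 0],
    [-0.14, -0.22, 0, 0, 0],
  ],
)

```text
clock: 5.1
eef_pos: [0.5872, -0.1435, 0.2056]
tcp_rot: [-0.703, 0.707, 0.052, -0.051]
force: [4.5, -2.7, -7.3]
opening: 0.0117
```

```bash
python3 look.py L2
```

```text
t 5.1 tcp [ 0.5872 -0.1435  0.2056] winch [-0.0097 -0.0577  0.2056] F [ 4.49 -2.75 -7.27] op 0.0117 dq 0.002
turn 0.03
[[0.989, 0.002, -0.145], [0.145, -0.005, 0.989], [0.002, -1.0, -0.005]]
arc pos now: dx,dz mm [-6.9 -0.1 12.5]
0.15 (np.float64(-0.0087), np.float64(-0.0576), np.float64(0.204)) [0.1  0.16 0.02]
0.16 (np.float64(-0.0091), np.float64(-0.0576), np.float64(0.2046)) [0.06 0.1  0.01]
0.17 (np.float64(-0.0096), np.float64(-0.0576), np.float64(0.2053)) [0.01 0.03 0.01]
0.18 (np.float64(-0.0101), np.float64(-0.0576), np.float64(0.206)) [-0.04 -0.04  0.01]
0.19 (np.float64(-0.0105), np.float64(-0.0576), np.float64(0.2067)) [-0.08 -0.11  0.01]
0.2 (np.float64(-0.011), np.float64(-0.0576), np.float64(0.2074)) [-0.13 -0.18  0.01]
0.21 (np.float64(-0.0115), np.float64(-0.0576), np.float64(0.208)) [-0.18 -0.24  0.01]
top 244 [0.0272 0.1067 0.1997] angle -0.329 rad 0.0842
scene 182 [0.0288 0.1086 0.1999] angle -0.346 rad 0.0849
clock 5.2
```

Request:
carry_out(
  commands=[
    [-0.03, -0.04, 0, 0, 0],
    [-0.03, -0.04, 0, 0, 0],
    [-0.03, -0.04, 0, 0, 0],
    [-0.03, -0.04, 0, 0, 0],
    [-0.03, -0.04, 0, 0, 0],
    [-0.03, -0.04, 0, 0, 0],
  ],
)

```text
clock: 5.95
eef_pos: [0.5872, -0.1436, 0.2057]
tcp_rot: [-0.703, 0.707, 0.052, -0.051]
force: [5.0, -1.8, -7.6]
opening: 0.0119
```

```bash
python3 look.py L3
```

```text
t 5.95 tcp [ 0.5872 -0.1436  0.2057] winch [-0.0097 -0.0578  0.2057] F [ 4.96 -1.8  -7.62] op 0.0119 dq 0.001
turn 0.04
[[0.989, 0.003, -0.145], [0.145, -0.005, 0.989], [0.002, -1.0, -0.006]]
arc pos now: dx,dz mm [-6.9 -0.2 12.6]
0.15 (np.float64(-0.0087), np.float64(-0.0576), np.float64(0.204)) [0.1  0.17 0.02]
0.16 (np.float64(-0.0091), np.float64(-0.0576), np.float64(0.2046)) [0.06 0.11 0.02]
0.17 (np.float64(-0.0096), np.float64(-0.0576), np.float64(0.2053)) [0.01 0.04 0.02]
0.18 (np.float64(-0.0101), np.float64(-0.0576), np.float64(0.206)) [-0.04 -0.03  0.02]
0.19 (np.float64(-0.0105), np.float64(-0.0576), np.float64(0.2067)) [-0.08 -0.1   0.02]
0.2 (np.float64(-0.011), np.float64(-0.0576), np.float64(0.2074)) [-0.13 -0.17  0.02]
0.21 (np.float64(-0.0115), np.float64(-0.0576), np.float64(0.208)) [-0.18 -0.23  0.02]
top 225 [0.0093 0.11   0.2041] angle -0.11 rad 0.0846
scene 184 [0.0113 0.1075 0.2042] angle -0.134 rad 0.085
clock 6.05
```

Request:
carry_out(
  commands=[
    [-0.03, -0.04, 0, 0, 0],
    [-0.03, -0.04, 0, 0, 0],
    [-0.03, -0.04, 0, 0, 0],
    [-0.03, -0.04, 0, 0, 0],
    [-0.03, -0.04, 0, 0, 0],
    [-0.03, -0.04, 0, 0, 0],
    [-0.03, -0.04, 0, 0, 0],
    [-0.03, -0.04, 0, 0, 0],
  ],
)

```text
clock: 7.05
eef_pos: [0.5872, -0.1436, 0.2057]
tcp_rot: [-0.703, 0.707, 0.053, -0.05]
force: [3.4, -1.8, -6.8]
opening: 0.0117
```

Request:
carry_out(
  commands=[
    [-0.03, -0.04, 0, 0, 0],
    [-0.03, -0.04, 0, 0, 0],
    [-0.03, -0.04, 0, 0, 0],
    [-0.03, -0.04, 0, 0, 0],
    [-0.03, -0.04, 0, 0, 0],
    [-0.03, -0.04, 0, 0, 0],
    [-0.03, -0.04, 0, 0, 0],
    [-0.03, -0.04, 0, 0, 0],
  ],
)

```text
clock: 8.05
eef_pos: [0.5871, -0.1436, 0.2057]
tcp_rot: [-0.703, 0.707, 0.053, -0.05]
force: [5.6, -3.1, -8.1]
opening: 0.0121
```

```bash
python3 look.py L4
```

```text
t 8.05 tcp [ 0.5871 -0.1436  0.2057] winch [-0.0098 -0.0578  0.2057] F [ 5.6  -3.11 -8.13] op 0.0121 dq 0.001
turn 0.05
[[0.989, 0.004, -0.145], [0.145, -0.006, 0.989], [0.003, -1.0, -0.006]]
arc pos now: dx,dz mm [-7.  -0.2 12.6]
0.15 (np.float64(-0.0087), np.float64(-0.0576), np.float64(0.204)) [0.11 0.17 0.02]
0.16 (np.float64(-0.0091), np.float64(-0.0576), np.float64(0.2046)) [0.07 0.11 0.02]
0.17 (np.float64(-0.0096), np.float64(-0.0576), np.float64(0.2053)) [0.02 0.04 0.02]
0.18 (np.float64(-0.0101), np.float64(-0.0576), np.float64(0.206)) [-0.03 -0.03  0.02]
0.19 (np.float64(-0.0105), np.float64(-0.0576), np.float64(0.2067)) [-0.07 -0.1   0.02]
0.2 (np.float64(-0.011), np.float64(-0.0576), np.float64(0.2074)) [-0.12 -0.17  0.02]
0.21 (np.float64(-0.0115), np.float64(-0.0576), np.float64(0.208)) [-0.17 -0.23  0.02]
top 249 [-0.0332  0.1088  0.2001] angle 0.393 rad 0.0867
scene 175 [-0.0325  0.1088  0.2002] angle 0.385 rad 0.0866
clock 8.15
```

View pics/L4.png

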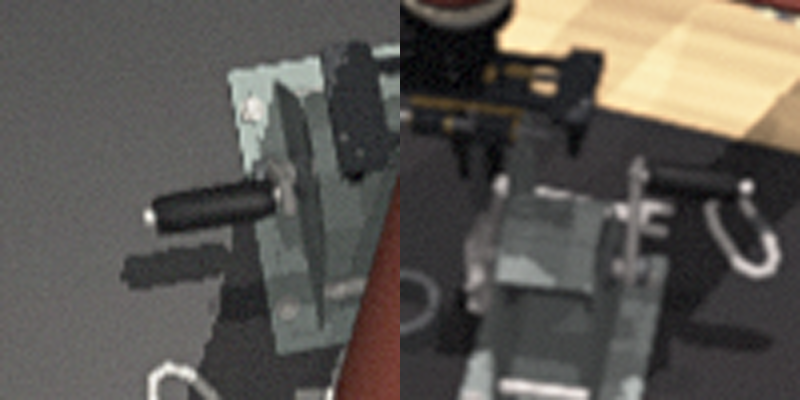

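Request:
carry_out(
  commands=[
    [-0.03, -0.04, 0, 0, 0],
    [-0.03, -0.04, 0, 0, 0],
    [-0.03, -0.04, 0, 0, 0],
    [-0.03, -0.04, 0, 0, 0],
    [-0.03, -0.04, 0, 0, 0],
    [-0.03, -0.04, 0, 0, 0],
    [-0.03, -0.04, 0, 0, 0],
    [-0.03, -0.04, 0, 0, 0],
  ],
)

```text
clock: 9.15
eef_pos: [0.5871, -0.1436, 0.2058]
tcp_rot: [-0.703, 0.707, 0.053, -0.05]
force: [4.5, -2.5, -8.6]
opening: 0.0121
```

Request:
carry_out(
  commands=[
    [-0.03, -0.04, 0, 0, 0],
    [-0.03, -0.04, 0, 0, 0],
    [-0.03, -0.04, 0, 0, 0],
    [-0.03, -0.04, 0, 0, 0],
    [-0.03, -0.04, 0, 0, 0],
    [-0.03, -0.04, 0, 0, 0],
    [-0.03, -0.04, 0, 0, 0],
    [-0.03, -0.04, 0, 0, 0],
  ],
)

```text
clock: 10.15
eef_pos: [0.5871, -0.1436, 0.2058]
tcp_rot: [-0.703, 0.707, 0.053, -0.05]
force: [4.5, -2.2, -7.1]
opening: 0.0119
```

```bash
python3 look.py L5
```

```text
t 10.15 tcp [ 0.5871 -0.1436  0.2058] winch [-0.0098 -0.0578  0.2058] F [ 4.48 -2.19 -7.09] op 0.0119 dq 0.001
turn 0.07
[[0.989, 0.005, -0.146], [0.146, -0.006, 0.989], [0.004, -1.0, -0.007]]
arc pos now: dx,dz mm [-7.  -0.2 12.7]
0.15 (np.float64(-0.0087), np.float64(-0.0576), np.float64(0.204)) [0.11 0.18 0.02]
0.16 (np.float64(-0.0091), np.float64(-0.0576), np.float64(0.2046)) [0.07 0.12 0.02]
0.17 (np.float64(-0.0096), np.float64(-0.0576), np.float64(0.2053)) [0.02 0.05 0.02]
0.18 (np.float64(-0.0101), np.float64(-0.0576), np.float64(0.206)) [-0.03 -0.02  0.02]
0.19 (np.float64(-0.0105), np.float64(-0.0576), np.float64(0.2067)) [-0.07 -0.09  0.02]
0.2 (np.float64(-0.011), np.float64(-0.0576), np.float64(0.2074)) [-0.12 -0.16  0.02]
0.21 (np.float64(-0.0115), np.float64(-0.0576), np.float64(0.208)) [-0.17 -0.22  0.02]
top 268 [-0.0702  0.1076  0.1734] angle 0.921 rad 0.0882
scene 162 [-0.0682  0.1078  0.1728] angle 0.912 rad 0.0863
clock 10.25
```

View pics/L5.png

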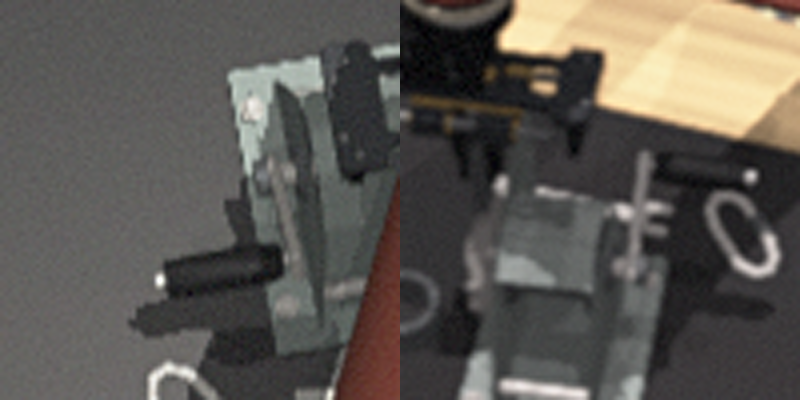

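Request:
carry_out(
  commands=[
    [-0.03, -0.04, 0, 0, 0],
    [-0.03, -0.04, 0, 0, 0],
    [-0.03, -0.04, 0, 0, 0],
    [-0.03, -0.04, 0, 0, 0],
    [-0.03, -0.04, 0, 0, 0],
    [-0.03, -0.04, 0, 0, 0],
    [-0.03, -0.04, 0, 0, 0],
    [-0.03, -0.04, 0, 0, 0],
  ],
)

```text
clock: 11.25
eef_pos: [0.5871, -0.1436, 0.2058]
tcp_rot: [-0.703, 0.708, 0.053, -0.05]
force: [4.8, -2.7, -7.6]
opening: 0.0116
```

```bash
python3 look.py L6|tail -3
```

```text
top 224 [-0.084   0.1069  0.1526] angle 1.2 rad 0.0901
scene 152 [-0.0796  0.1065  0.1521] angle 1.187 rad 0.0858
clock 11.35
```

Request:
carry_out(
  commands=[
    [0, 0, 0, 0, 0.4],
    [0, 0, 0, 0, 0.4],
    [0, 0, 0, 0, 0.4],
    [0, 0, 0, 0, 0.4],
    [0, 0, 0, 0, 0.4],
    [0, 0, 0, 0, 0.4],
    [0, 0, 0, 0, 0.4],
    [0, 0, 0, 0, 0.4],
  ],
)

```text
clock: 12.35
eef_pos: [0.5871, -0.1436, 0.2058]
tcp_rot: [-0.703, 0.708, 0.053, -0.05]
force: [0.4, 0.1, -0.3]
opening: 0.0349
```

Request:
carry_out(
  commands=[
    [0, 0, 0, 0, 0.4],
    [0, 0, 0, 0, 0.4],
    [0, 0, 0, 0, 0.4],
    [0, 0, 0, 0, 0.4],
    [0, 0, 0, 0, 0.4],
    [0, 0, 0, 0, 0.4],
    [0, 0, 0, 0, 0.4],
    [0, 0, 0, 0, 0.4],
  ],
)

```text
clock: 13.35
eef_pos: [0.5871, -0.1436, 0.2058]
tcp_rot: [-0.703, 0.708, 0.053, -0.05]
force: [0.1, 0.4, 0.0]
opening: 0.0345
```

```bash
python3 look.py L7|tail -3
```

```text
top 219 [-0.09    0.1059  0.1198] angle 1.573 rad 0.09
scene 148 [-0.0867  0.1077  0.1203] angle 1.568 rad 0.0867
clock 13.45
```

View pics/L7.png

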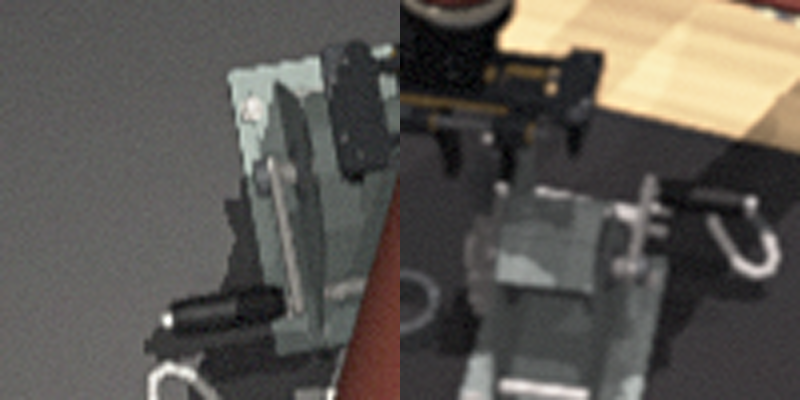

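```bash
python3 - <<'E'
from st import *
to((-.087,.108,.30)); to((-.087,.108,.16))
print(s["eef_pos"]-w1((-.087,.108,.16)))
E
```

```text
t 13.45 tcp [ 0.5871 -0.1436  0.2058] winch [-0.0098 -0.0578  0.2058] F [0.   0.34 0.16] op 0.0349 dq 0.002
turn 0.08
[[0.989, 0.005, -0.146], [0.146, -0.006, 0.989], [0.004, -1.0, -0.007]]
(-0.087, 0.108, 0.3) [-7.66 -9.57 16.52]
(-0.087, 0.108, 0.16) [-7.72  4.43 16.62]
[ 0.10031366 -0.15289059  0.04583576]
```

Request:
carry_out(
  commands=[
    [0, -3, 0, 0, 0.4],
    [0, -7, 0, 0, 0.4],
    [0, -9.4, 0, 0, 0.4],
    [-2, -9.4, 4, 0, 0],
    [-4, -9.4, 8, 0, 0],
    [-6, -9.4, 12, 0, 0],
    [-7.7, -9.4, 16.5, 0, 0],
    [-7.7, -9.4, 16.5, 0, 0],
  ],
)

```text
clock: 14.45
eef_pos: [0.4852, 0.0125, 0.2985]
tcp_rot: [-0.703, 0.707, 0.055, -0.052]
force: [0.4, 0.2, -0.6]
opening: 0.0009
```

```bash
python3 - <<'E'
from st import *
to((-.087,.108,.16)); to((-.087,.108,.14))
E
```

```text
t 14.45 tcp [0.4852 0.0125 0.2985] winch [-0.0881  0.1114  0.2985] F [ 0.37  0.21 -0.63] op 0.0009 dq 0.067
turn 0.41
[[0.988, 0.005, -0.151], [0.152, -0.005, 0.988], [0.005, -1.0, -0.005]]
(-0.087, 0.108, 0.16) [ 0.05 13.86 -0.27]
(-0.087, 0.108, 0.14) [ 0.04 15.86 -0.26]
```

Request:
carry_out(
  commands=[
    [0, 4, -0.3, 0, 0],
    [0, 8, -0.3, 0, 0],
    [0, 12, -0.3, 0, 0],
    [0, 14, -0.3, 0, 0],
    [0, 15.2, -0.3, 0, 0],
    [0, 15.4, -0.3, 0, 0],
    [0, 15.4, -0.3, 0, 0],
  ],
)

```text
clock: 15.32
eef_pos: [0.487, 0.0087, 0.1453]
tcp_rot: [-0.703, 0.707, 0.056, -0.051]
force: [0.3, -0.2, 0.5]
opening: 0.0004
```

```bash
python3 look.py P1|grep -v 0.;python3 - <<'E'
from st import *
to((-.087,.108,.134))
E
```

```text
arc pos now: dx,dz mm [-84.1 165.  -47.8]
clock 15.425
t 15.425 tcp [0.4871 0.0089 0.1454] winch [-0.0868  0.1076  0.1454] F [-0.43 -0.19 -0.04] op 0.0003 dq 0.002
turn 0.41
[[0.988, 0.007, -0.151], [0.151, -0.004, 0.988], [0.006, -1.0, -0.005]]
(-0.087, 0.108, 0.134) [-0.02  1.14  0.05]
```

View pics/P1.png

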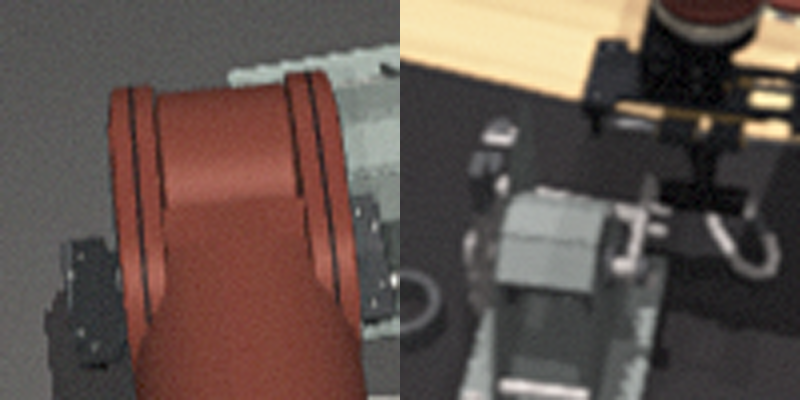

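Fingers stand above the grip's middle (right view, grip at about (700,200)); the pawl lug sits down at (487,165). Lowering gently to contact.

Request:
carry_out(
  commands=[
    [0, 0.4, 0, 0, 0],
    [0, 0.8, 0, 0, 0],
    [0, 0.95, 0, 0, 0],
    [0, 1, 0, 0, 0],
    [0, 1, 0, 0, 0],
  ],
)

```text
clock: 16.05
eef_pos: [0.4872, 0.0088, 0.1354]
tcp_rot: [-0.703, 0.707, 0.056, -0.051]
force: [0.3, 0.2, 0.4]
opening: 0.0004
```

Request:
carry_out(
  commands=[
    [0, 0.05, 0, 0, 0],
    [0, 0.1, 0, 0, 0],
    [0, 0.1, 0, 0, 0],
  ],
)

```text
clock: 16.42
eef_pos: [0.4871, 0.0088, 0.1344]
tcp_rot: [-0.703, 0.707, 0.056, -0.051]
force: [0.4, -0.9, -0.1]
opening: 0.0005
```

Request:
carry_out(
  commands=[
    [0, 0.04, 0, 0, 0],
    [0, 0.06, 0, 0, 0],
    [0, 0.06, 0, 0, 0],
  ],
)

```text
clock: 16.8
eef_pos: [0.4872, 0.0088, 0.1338]
tcp_rot: [-0.703, 0.707, 0.056, -0.051]
force: [0.3, 0.4, 0.4]
opening: 0.0002
```

Request:
carry_out(
  commands=[
    [0, 0.03, 0, 0, 0],
    [0, 0.05, 0, 0, 0],
    [0, 0.05, 0, 0, 0],
  ],
)

```text
clock: 17.18
eef_pos: [0.4871, 0.0088, 0.1333]
tcp_rot: [-0.703, 0.707, 0.056, -0.051]
force: [-0.7, -0.3, -0.4]
opening: 0.0007
```

Request:
carry_out(
  commands=[
    [0, 0.03, 0, 0, 0],
    [0, 0.05, 0, 0, 0],
    [0, 0.05, 0, 0, 0],
  ],
)

```text
clock: 17.55
eef_pos: [0.4872, 0.0088, 0.1329]
tcp_rot: [-0.703, 0.707, 0.056, -0.051]
force: [-1.9, -0.2, 4.2]
opening: 0.0005
```

Request:
carry_out(
  commands=[
    [0, 0.03, 0, 0, 0],
    [0, 0.05, 0, 0, 0],
    [0, 0.05, 0, 0, 0],
  ],
)

```text
clock: 17.92
eef_pos: [0.4872, 0.0088, 0.1327]
tcp_rot: [-0.703, 0.707, 0.056, -0.051]
force: [-3.0, 0.5, 5.9]
opening: 0.0006
```

Request:
carry_out(
  commands=[
    [0, 0.04, 0, 0, 0],
    [0, 0.06, 0, 0, 0],
    [0, 0.06, 0, 0, 0],
  ],
)

```text
clock: 18.3
eef_pos: [0.4872, 0.0088, 0.1325]
tcp_rot: [-0.704, 0.707, 0.056, -0.051]
force: [-3.6, -0.8, 8.8]
opening: 0.0003
```

Request:
carry_out(
  commands=[
    [0, 0.06, 0, 0, 0],
    [0, 0.07, 0, 0, 0],
    [0, 0.07, 0, 0, 0],
  ],
)

```text
clock: 18.68
eef_pos: [0.4872, 0.0088, 0.1324]
tcp_rot: [-0.704, 0.706, 0.056, -0.051]
force: [-5.0, -0.8, 10.6]
opening: 0.0003
```

Request:
carry_out(
  commands=[
    [0, 0.07, 0, 0, 0],
    [0, 0.07, 0, 0, 0],
    [0, 0.07, 0, 0, 0],
    [0, 0.07, 0, 0, 0],
  ],
)

```text
clock: 19.18
eef_pos: [0.4872, 0.0088, 0.1324]
tcp_rot: [-0.704, 0.706, 0.056, -0.051]
force: [-4.5, -0.1, 12.1]
opening: 0.0005
```

Request:
carry_out(
  commands=[
    [0, 0.06, 0, 0, 0],
    [0, 0.06, 0, 0, 0],
    [0, 0.06, 0, 0, 0],
    [0, 0.06, 0, 0, 0],
    [0, 0.06, 0, 0, 0],
    [0, 0.06, 0, 0, 0],
    [0, 0.06, 0, 0, 0],
    [0, 0.06, 0, 0, 0],
  ],
)

```text
clock: 20.18
eef_pos: [0.4872, 0.0088, 0.1324]
tcp_rot: [-0.704, 0.706, 0.056, -0.051]
force: [-4.8, -0.3, 11.5]
opening: 0.0004
```

```bash
python3 look.py P2|tail -3; python3 -c "
from rig import env;print(env.read_state()['force'])"
```

```text
0.21 (np.float64(-0.0115), np.float64(-0.0576), np.float64(0.208)) [  7.45  -7.46 -16.58]
scene 393 [-0.0817  0.1088  0.1728] angle 0.997 rad 0.0973
clock 20.275
[-4.42336209 -0.93635668 11.53211229]
```

View pics/P2.png

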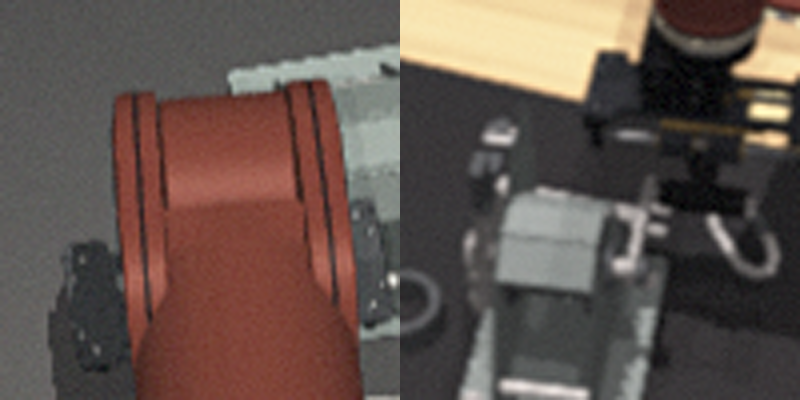

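Request:
carry_out(
  commands=[
    [0, -0.3, 0, 0, 0],
    [0, -2, 0, 0, 0],
    [0, -6, 0, 0, 0],
    [0, -11, 0, 0, 0],
    [0, -14, 3, 0, 0],
    [0, -14, 8, 0, 0],
    [0, -14, 12, 0, 0],
    [0, -14, 12, 0, 0],
  ],
)

```text
clock: 21.28
eef_pos: [0.4674, 0.131, 0.2727]
tcp_rot: [-0.704, 0.706, 0.058, -0.053]
force: [0.7, -0.5, -0.9]
opening: 0.0004
```

Request:
carry_out(
  commands=[
    [0, 0, 5, 0, 0],
    [0, 0, 10, 0, 0],
    [0, 0, 10, 0, 0],
    [0, 0, 10, 0, 0],
  ],
)

```text
clock: 21.78
eef_pos: [0.4523, 0.2286, 0.2728]
tcp_rot: [-0.704, 0.706, 0.058, -0.053]
force: [0.3, -1.0, 0.9]
opening: 0.0004
```

```bash
python3 look.py E1|tail -3; python3 - <<'E'
from st import *
from rig import optics
d=optics.snapshot("top"); cv2.imwrite("pics/topE.png",np.hstack([d["frame"][120:260,220:350,::-1],load("top0.npz")["frame"][120:260,220:350,::-1]]).repeat(3,0).repeat(3,1))
E
```

```text
top 207 [-0.0906  0.1069  0.1194] angle 1.578 rad 0.0906
scene 146 [-0.0871  0.1073  0.1192] angle 1.579 rad 0.0871
clock 21.875
t 21.875 tcp [0.4525 0.2282 0.2728] winch [-0.0894  0.3295  0.2728] F [ 0.1  -0.78  0.13] op 0.0007 dq 0.005
turn 0.55
[[0.988, 0.007, -0.154], [0.154, -0.002, 0.988], [0.007, -1.0, -0.003]]
```

View pics/topE.png

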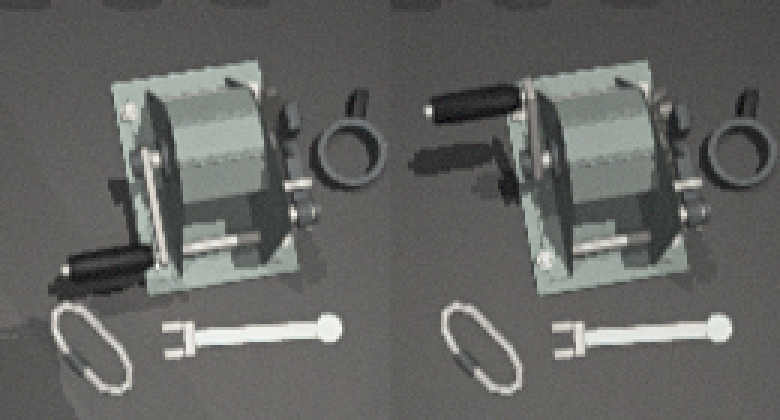

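View pics/E1.png

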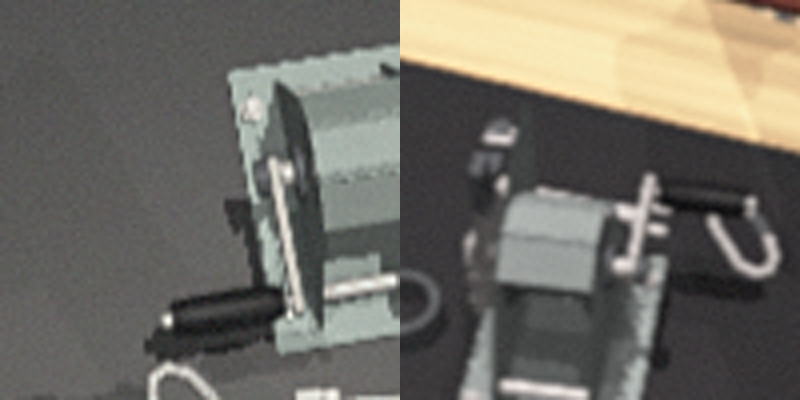

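Top view compared with the start: the crank is level to the front (grip at (105,262) in the left half). The pawl is down as at the start, and the collar, spanner and snap hook have not moved. The hand is well clear.

```bash
python3 -c "
from rig import ticket;print(ticket.sign_off())"
```

```text
the job is handed in; nothing more can be done
None
```

The winch is let down with its crank level to the front, the pawl has caught it, and the job is handed in. No verdict came back.

- **Lift:** I gripped the lug at 30 N and raised the pawl along its arc to about 0.17 rad by the hand's position. It held at 7–8 N down (8–10 N in total), with no sign of the stop. The drum turned back at about 0.25 rad/s.
- **Catch:** I let go at about 1.2 rad. The drum settled at about 1.57 rad.
- **Press:** I pressed the grip for nearly 2 s above 8 N, with about 11–12 N straight down (around 12.5 N in total). A steady 4–5 N sideways part suggests the fingertips sat a little off the grip's crown.
- **Last checks:** The drum read 1.578 rad from above and 1.579 rad from the scene camera. The pawl was down as at the start, and the hand was clear with no force on it.
- **Loose things:** The collar, spanner and snap hook look unmoved. I did not check the dumbbells, flask and tape roll again at the end.
- **Disagreement:** The top view put the grip about 90 mm from the shaft instead of 85 mm, and the scene view 87 mm. The angles agreed.

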